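# Take up a brake shoe with the star wheel adjuster

## Robot

A 7-joint arm with a two-finger parallel gripper is mounted at the origin on the work surface. World frame = base frame: x ahead of the robot, y to its left, z up, the work surface at z = 0. Lengths are in mm, angles in rad, forces in N, time in s.
With the tool pointing down it reaches from about 425 to 950 mm from the base axis. Payload 4.7 kg.
Tool frame: the origin (TCP) lies at the very end of the fingers, on their centre line; the grasp point (between the pads) lies ctrl.hold_point_z behind it (ctrl.hold_point_z is the distance from the TCP to the grasp point, in mm); z points along the fingers, y is the line along which they close (so a half turn about z gives the same grasp; the last joint's range is limited). The gripper opens to 87 mm and grips with 3 to 60 N. Pads are 19 mm wide; open, the fingers measure 117 mm over their backs; the gripper's body (75 mm by 190 mm) begins 51 mm behind the grasp point.
Start: joints at [-1.353, 0.469, -0.049, 1.532, 0.024, 1.141, -0.082], TCP at [164.861, 654.576, 222.573] pointing down, gripper open.
Joint ranges: [-2.59, 2.59], [-0.33, 1.99], [-1.39, 1.29], [0.1, 2.45], [-1.04, 4.18], [0.21, 1.99], [-2.66, 2.66]. Speed limits (rad/s): [2.57, 2.57, 3.14, 3.14, 3.14, 3.14, 3.14].

## Interface

Orientations are given as a rotation vector (axis times angle).
In Python, from rig import ctrl gives the robot as it stands.
- The arm moves only by the shell command python3 -m jog 'ROWS' [FORCE]. ROWS is JSON, a list of rows, each an object with "grip": the finger opening in cm, from 0 to 8.7; "delta_pos": the shift along the tool's x, y, z in cm, a list of three; "delta_rot": the turn, a rotation vector about the tool's x, y, z in degrees, a list of three. In form: [{"grip": grip, "delta_pos": [x, y, z], "delta_rot": [ax, ay, az]}, ...]. A call has exactly 8 rows; each row is the pose to reach, as a shift and turn from the pose commanded when the call began, along the tool's axes at that moment; what a row does not reach only later rows make up. A row lasts 1/10 s, in which the tool goes at most 50 mm and 8.59 degrees, less where a joint would pass 70% of its speed; a pose out of reach is approached as far as the arm can. A call with a gripper value outside its range is refused whole. The fingers move at their own pace and stop on an object; FORCE is the grip in N (left out, the last holds). Time passes only in rows, so rows that repeat a pose let the fingers close, or fill a call up. It gives the time, the measured TCP pose, the force, the opening and the grip force at its end, in the units of the state.
- ctrl.state(): the state, without advancing time (a new reading comes with each control period).
- ctrl.capture(name): name is "scene" or "side" or "wrist"; returns (picture, depth): 384x512x3 uint8, blue, green, red; 384x512 float32, mm along the optical axis (not along the pixel's ray), 0 where there is no reading.
- ctrl.camera_model(name): a dict with "vertical_fov" (degrees; the focal length in pixels is half the picture's height over the tangent of half this angle, whatever the lens; pixels are square), "cx", "cy" (the principal point, pixels), "k1" (the pictures are not rectified: a ray, as slopes to the right and down, at radius r is drawn at 1 + k1 r^2 times it, then the intrinsics apply), "eye" and "attitude" of the camera in the world. Camera axes: x right, y down, z forward; pixel columns grow to the right and rows downward; lengths in mm; the calibration is good to about 2 mm. A picture is of the moment at which its call begins: read the wrist's pose just before it. camera_model takes no time and is no camera call; for the wrist camera it gives the pose at the moment of the call.
- ctrl.sign_off(): hands the job in; it is judged then, once.
The state is a dict: "time": time; "qpos": joint angles; "qd": joint speeds; "joint_efforts": joint torques, N m; "tcp_pos": TCP position; "tcp_rot": TCP orientation; "ft_force": force on the tool from outside, world axes, zero at the start; "torque": the same for the moment, N m; "finger_gap": finger opening in mm; "gripper_force": force on a finger pad.
Only numpy, scipy, OpenCV 4.12 (cv2) and the standard library are available. Lean on these libraries where they do the work, as an engineer would, in place of code of your own. Each camera call takes 0.05 s, during which the arm holds its last target. There are 200 camera calls.

## Task

Take the adjusting spoon from its block, put its blade through the narrow slot in the fixture's cover and push the star wheel round, about one tooth a stroke, until you feel the brake shoe bear on the drum segment; stop there and do not force it. Then stand the spoon back in its block and let go, without touching the shoe or drum and without disturbing the other things on the bench.

Things in the scene. Friction and masses are not known exactly. Their poses are not given: they have to be found in the camera images.
- fixture: Aluminium checking fixture fixed to the bench; origin under its base plate, straight below the slot's centre; x along the slot (at yaw 0 away from the robot), z up. Base plate 150 (x) by 210 (y) by 10 mm, y = -160 to +50 mm. Around the origin stands the wheel's housing, 76 (x) by 50 (y) mm, 73 mm high, its cover slotted, its x ends open so that the wheel shows.
- slot (a point): Centre of the slot, at the upper face of the cover (73 mm above the bench), axes as the fixture's. The slot is 24 mm long (x) and 10 mm wide (y); the cover is 4 mm thick; the teeth pass 3 mm below the cover (7 mm below this point). Between the spoon and the fixture, more than 25 N is forcing.
- wheel (a joint): Star wheel angle, rad. At 0 and each multiple of 0.628 a tooth points straight up. Grows as the upper teeth go along the fixture's +x, which moves the shoe out; stays where left. Turning it takes a push of 4 to 7 N along the slot with the shoe free; once the shoe bears, the push climbs steeply within 1 mm of tooth travel: stop at 9 to 12 N; over about 14 N the shoe is jammed too tight.
- spoon_grip (a point): Centre of the black handle of the loose adjusting spoon (0.15 kg), standing upright, blade down, in its block. Handle 16 (x) by 24 (y) by 60 mm (z, up). Below it a steel collar 26 by 32 by 6 mm (underside 36 mm below this point), then a blade 4 mm thick (x), 6 mm wide (y), ending 64 mm below this point. In use its x lies along the slot's x; best gripped across the 16 mm.
- spoon: The same spoon; origin at the blade's tip, axes as for spoon_grip.
- stand: Plywood block fixed to the bench, 56 (x) by 60 (y) by 40 mm, origin at the centre of its underside; a pocket 15 (x) by 17 (y) mm in the middle goes right through. Seated, the spoon's collar rests on the top, its tip is 12 mm above the bench and its x lies along the block's x; the blade has about 5 mm of play each way.
- oil_can: White bottle, 56 mm wide, 130 mm high, origin under its centre; bystander.
- wrench: Steel wrench lying flat, origin under its middle; bystander.
- collar: Steel ring, 48 mm wide, 18 mm high, origin under its centre; bystander.
- tray: Empty blue tray 100 by 150 by 50 mm, origin under its centre; bystander.
- wheel_axis (a point): Centre of the dark steel star wheel, 33 mm below slot; its axis is level, along the fixture's y. 10 straight radial teeth, 4.5 mm thick and 14 mm wide (y), tip radius 26 mm, hub radius 15 mm (gaps about 11 mm wide at the tips, 5 mm at the hub). A blade 13 to 15 mm below the slot's upper face pushes a tooth well; deeper it may wedge. On a tooth's tip it stops 7 to 10 mm down.
- shoe: Brake shoe; origin at the middle of its lining face (towards the drum), on the fixture's -y side, 40 mm above the bench. 70 mm long (x), 32 mm high; slides along the fixture's -y, 5 mm per radian of the wheel (3.1 mm a tooth).
- drum: Curved steel drum segment fixed on the base plate beyond the shoe, about 100 by 35 by 50 mm; origin at its foot (10 mm above the bench), below the middle of its inner face, which looks to the fixture's +y. The gap, 3 to 9 mm at the start, runs along the fixture's y between the shoe's origin and this face.
There are look-alikes about, which are no part of the job. Of the things that look like the spoon, the smallest one is meant.

How it is judged (in metres and radians):
On the way, in this order (a step that is already met when the one before it is completed fails the run):
1. the spoon is lifted out of its block (z of spoon in the frame of stand above 0.045 m), for 0.1 s.
2. the wheel has been pushed by the spoon until the shoe bears on the drum with more than 4 N (contact force between shoe and drum above 4 N), for 0.2 s.
At the end, for the whole second after the job is handed in: The shoe bears on the drum segment with more than 4 N (and never over 40 N) on its own; the spoon stands released in its block: tip within 10 mm of the block's centre line and no more than 16 mm above the bench (12 when seated), tilted by less than 0.12 rad, at rest (contact force between shoe and drum above 4 N and horizontal distance between spoon and stand below 0.01 m and z of spoon in the frame of stand below 0.016 m and angle between spoon's own z axis and vertical below 0.12 rad and linear speed of spoon below 0.02 m/s); the robot touches nothing.
It fails at once if the spoon pushes the wheel or the fixture with more than 25 N (contact force between spoon and wheel above 25 N or contact force between spoon and fixture above 25 N).
It fails at once if the shoe is jammed against the drum with more than 40 N (contact force between shoe and drum above 40 N).
It fails at once if the robot touches the wheel or the shoe or the drum, or the spoon touches the shoe or the drum (contact force between any of the arm, the fingers and wheel above 1 N or contact force between any of the arm, the fingers, spoon and shoe above 1 N or contact force between any of the arm, the fingers, spoon and drum above 1 N).
It fails at once if a bystander is moved more than 20 mm (distance of any of oil_can, wrench, collar, tray from where it was at the start of the episode above 0.02 m).
It also fails if it takes over 72 s, if anything falls off the work surface, if the arm or the gripper's body presses on something with over 40 N, if the wrist force passes 120 N, or if a joint passes its speed limit or range.

## Working session

There is one attempt and no reset: what is moved stays moved. The work goes in short steps, Python scripts to look and compute and a shell command to move; the robot and the scene stay as the last step left them, time stands still between calls to the robot, and variables do not carry over. Pictures are saved under pics/ and viewed, at most 10 in all, crops included, and the job is handed in when it is done.

```bash
ls; mkdir -p pics
cat > h.py <<'E'
import numpy as np, cv2
from rig import ctrl
from scipy.spatial.transform import Rotation as R
def rot(a):
    a=np.array(a,float)
    return a if a.shape==(3,3) else (R.from_quat(a).as_matrix() if a.size==4 else R.from_rotvec(a).as_matrix())
def world(m,d,us,vs,z=None):
    H=384; f=H/2/np.tan(np.radians(m['vertical_fov'])/2)
    us=np.atleast_1d(us).astype(float); vs=np.atleast_1d(vs).astype(float)
    K=np.array([[f,0,m['cx']],[0,f,m['cy']],[0,0,1]])
    p=cv2.undistortPoints(np.stack([us,vs],1)[:,None],K,np.array([m['k1'],0,0,0.]))[:,0]
    r=np.c_[p,np.ones(len(p))]
    A=rot(m['attitude']); e=np.array(m['eye'])
    if z is None:
        return e+(r*np.asarray(d)[:,None])@A.T
    w=r@A.T; return e+w*((z-e[2])/w[:,2])[:,None]
E
python3 - <<'E'
from h import *
print({k:np.round(v,3) for k,v in ctrl.state().items()}, ctrl.hold_point_z)
for n in ("scene","side","wrist"):
    m=ctrl.camera_model(n); print(n,m)
    p,d=ctrl.capture(n); cv2.imwrite(f'pics/{n}.png',p); np.savez(f'pics/{n}.npz',p=p,d=d)
a=cv2.imread('pics/scene.png');b=cv2.imread('pics/side.png')
cv2.imwrite('pics/s1.png',cv2.resize(a,(800,600),interpolation=cv2.INTER_CUBIC))
cv2.imwrite('pics/s2.png',cv2.resize(b,(800,600),interpolation=cv2.INTER_CUBIC))
E
```

```text
pics
{'time': np.float64(0.0), 'qpos': array([-1.353,  0.469, -0.049,  1.534,  0.024,  1.141, -0.082]), 'qd': array([ 0.001, -0.001, -0.001, -0.002, -0.   ,  0.   , -0.   ]), 'joint_efforts': array([ 2.0000e-03, -5.0797e+01, -8.1000e-02, -2.3615e+01, -6.2000e-02,
        3.8000e-02,  0.0000e+00]), 'tcp_pos': array([164.742, 653.969, 221.488]), 'tcp_rot': array([-3.870e-01, -3.118e+00,  3.000e-03]), 'ft_force': array([0.18 , 0.252, 0.094]), 'torque': array([ 0.067,  0.02 , -0.06 ]), 'gripper_force': np.float64(0.0), 'finger_gap': np.float64(86.943)} 18.700000000000003
scene {'vertical_fov': 48.41004510140461, 'cx': 261.3081309064576, 'cy': 190.15008911732014, 'k1': -0.09935430359389005, 'eye': array([1203.80720082,  647.69120212,  693.83840742]), 'attitude': array([-0.8656134 , -2.35885311,  1.24491733])}
side {'vertical_fov': 45.33566706188425, 'cx': 260.70791165192077, 'cy': 193.30949318687175, 'k1': -0.09514586130327865, 'eye': array([ -54.68584152, -684.44900446,  722.58868815]), 'attitude': array([-2.05829815,  0.87885262, -0.45334381])}
wrist {'vertical_fov': 58.43277572098433, 'cx': 253.31995119248506, 'cy': 190.2462543117175, 'k1': -0.07935887590991013, 'eye': array([ 97.46472414, 670.44222532, 383.07713736]), 'attitude': array([2.31151271, 1.80171444, 0.23008185])}
```

View pics/s1.png

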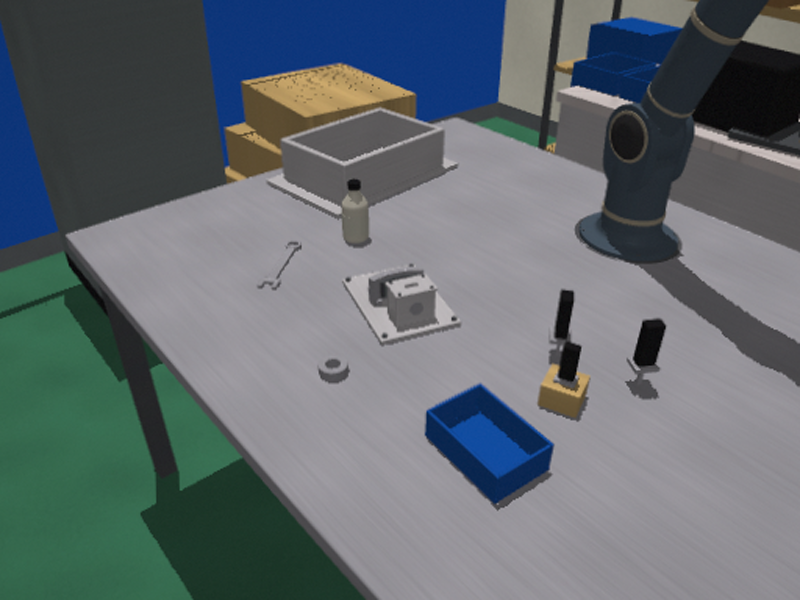

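View pics/s2.png

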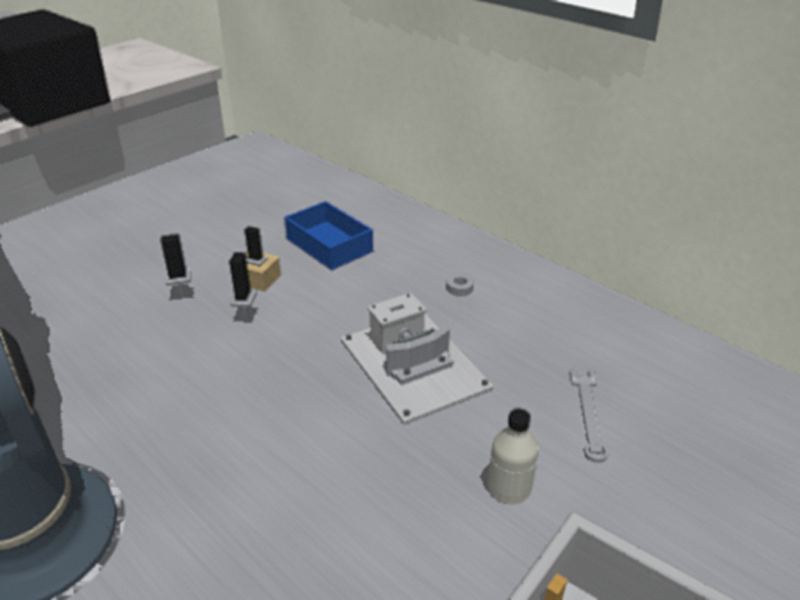

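The scene view shows the fixture housing at (412,300)/800, with the drum on its far left side. The small spoon stands in the wood block at (567,375), and two larger look-alikes stand at (565,315) and (648,345). The side view agrees: block at (262,270), housing at (398,315).

Run:
```python
from h import *
for n in ("scene","side"):
    m=ctrl.camera_model(n); z=np.load(f'pics/{n}.npz'); p,d=z['p'],z['d']
    v,u=np.mgrid[:384,:512]; W=world(m,d.ravel(),u.ravel(),v.ravel()).reshape(384,512,3)
    hsv=cv2.cvtColor(p,cv2.COLOR_BGR2HSV); ok=d>0
    def box(mask,nm):
        q=W[mask]
        if len(q)<5: print(nm,len(q));return
        (c,s,a)=cv2.minAreaRect(q[:,:2].astype(np.float32)); print(n,nm,len(q),np.round(c,1),np.round(s,1),round(a,1),'zmed',np.round(np.median(q[:,2]),1),'mean',np.round(q.mean(0),1))
    # block
    roi=np.zeros((384,512),bool); 
    if n=='scene': roi[210:275,335:385]=1; r2=(165,215,240,285)
    else: roi[140:190,150:185]=1; r2=(180,230,230,275)
    wood=roi&ok&(hsv[...,1]>70)&(hsv[...,2]>80)
    box(wood&(abs(W[...,2]-40)<4),'woodtop')
    blk=roi&ok&(p.max(2)<60)&(W[...,2]>44); box(blk,'blackhandle'); box(blk&(W[...,2]>100),'handletop')
    print('zmax',np.percentile(W[blk][:,2],[1,50,99]) if blk.any() else None)
    h=np.zeros((384,512),bool); h[r2[0]:r2[1],r2[2]:r2[3]]=1
    box(h&ok&(abs(W[...,2]-73)<3),'cover')
    box(ok&(abs(W[...,2]-73)<3)&(abs(W[...,0]-np.median(W[h&ok][:,0]))<60)&(abs(W[...,1]-np.median(W[h&ok][:,1]))<60),'cover2')
z=[np.load(f'pics/{n}.npz')['p'] for n in ("scene","side")]
a=cv2.resize(z[0][155:225,215:305],None,fx=6,fy=6,interpolation=cv2.INTER_CUBIC)
b=cv2.resize(z[1][180:275,210:320],(int(110*5),95*5),interpolation=cv2.INTER_CUBIC)
print(a.shape,b.shape)
c=np.zeros((600,800,3),np.uint8); a=cv2.resize(a,(400,311)); b=cv2.resize(b,(400,345)); c[:311,:400]=a; c[:345,400:]=b
b2=cv2.resize(z[0][205:280,335:395],(300,250*75//50*1*250//250)); w=cv2.resize(z[0][180:270,330:430],(280,252)); c[345:597,:280]=w; w=cv2.resize(z[1][140:210,90:190],(360,252)); c[346:598,400:760]=w
cv2.imwrite('pics/c1.png',c)
```

```text
scene woodtop 286 [532.  236.7] [59.  60.5] 21.2 zmed 39.6 mean [537.7 240.1  39.6]
scene blackhandle 319 [498.7 207.5] [113.4  27.3] 41.0 zmed 74.9 mean [523.5 227.6  76.1]
scene handletop 54 [533.2 237.5] [15.4 22.4] 17.2 zmed 105.0 mean [534.1 237.9 105.1]
zmax [ 45.00964728  74.89069139 107.84073296]
scene cover 278 [573.3 -66.7] [55.  75.9] 73.8 zmed 71.9 mean [573.1 -67.2  72. ]
scene cover2 278 [573.3 -66.7] [55.  75.9] 73.8 zmed 71.9 mean [573.1 -67.2  72. ]
side woodtop 119 [572.1 264. ] [176.5  54.8] 42.3 zmed 39.5 mean [537.  221.2  39.6]
side blackhandle 395 [484.  191.1] [132.9  23.3] 44.0 zmed 86.0 mean [477.5 183.6  86.3]
side handletop 118 [485.6 190.8] [131.5  22. ] 45.2 zmed 109.5 mean [466.3 172.2 111.1]
zmax [ 52.13954405  85.96899558 121.72699775]
side cover 407 [571.1 -69.2] [52.9 77.8] 71.7 zmed 72.5 mean [569.4 -69.9  72.6]
side cover2 407 [571.1 -69.2] [52.9 77.8] 71.7 zmed 72.5 mean [569.4 -69.9  72.6]
(420, 540, 3) (475, 550, 3)
```

View pics/c1.png

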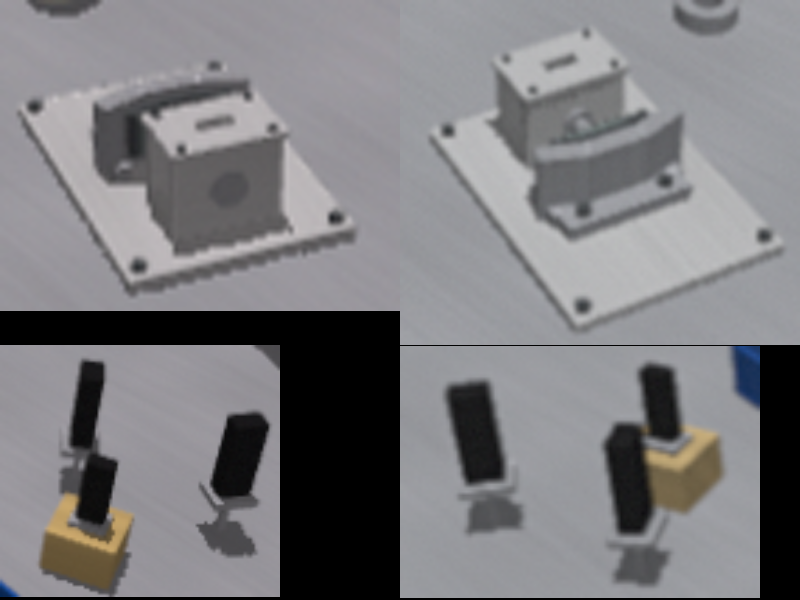

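The top-left and top-right crops show the slot in the cover and the drum on the -y side. The bottom crops show the small spoon seated in the block, with a look-alike about 65 mm away. Stand is near (532,237) at yaw about 19°, and the slot is near (572,-68) at yaw about -17°.

```bash
cat >> h.py <<'E'
def plan(x,y,z,yaw):
    """delta in tool axes (cm, deg) to put the TCP there, tool down, tool y at yaw (deg)"""
    s=ctrl.state(); A=rot(s['tcp_rot']); t=np.radians(yaw)
    Y=np.array([np.cos(t),np.sin(t),0]); Z=np.array([0,0,-1.]); T=np.c_[np.cross(Y,Z),Y,Z]
    print('delta cm',np.round(A.T@(np.array([x,y,z])-s['tcp_pos'])/10,2),'rot',np.round(np.degrees(R.from_matrix(A.T@T).as_rotvec()),1),'tcp',np.round(s['tcp_pos'],1),'ft',np.round(s['ft_force'],1),'gap',round(float(s['finger_gap']),1),'t',s['time'],
     'q',np.round(s['qpos'],2))
def yawof(): 
    A=rot(ctrl.state()['tcp_rot']); return np.degrees(np.arctan2(A[1,1],A[0,1]))
E
python3 - <<'E'
from h import *
m=ctrl.camera_model('wrist'); A=rot(ctrl.state()['tcp_rot']); C=rot(m['attitude'])
print('cam axes in tool',np.round(A.T@C,3), np.round(A.T@(m['eye']-ctrl.state()['tcp_pos']),1), yawof())
for n in ("scene","side"):
    m=ctrl.camera_model(n); z=np.load(f'pics/{n}.npz'); p,d=z['p'],z['d']
    v,u=np.mgrid[:384,:512]; W=world(m,d.ravel(),u.ravel(),v.ravel()).reshape(384,512,3)
    mk=(d>0)&(p.max(2)<60)&(W[...,2]>42)&(W[...,2]<200)&(abs(W[...,0]-500)<150)&(abs(W[...,1]-180)<150)
    k,l,st,c=cv2.connectedComponentsWithStats(mk.astype(np.uint8))
    for i in range(1,k):
        if st[i,4]>40: 
            q=W[l==i]; print(n,st[i,4],q.mean(0).round(),q.min(0).round(),q.max(0).round())
plan(533,237,230,19);
E
```

```text
cam axes in tool [[-0.    -0.968 -0.253]
 [ 1.    -0.     0.001]
 [-0.001 -0.253  0.968]] [  69.2   -0.8 -161.5] 75.86377270490574
scene 515 [499. 205.  85.] [436. 149.  44.] [543. 250. 121.]
scene 425 [414. 295.  87.] [396. 277.  43.] [426. 308. 122.]
side 160 [526. 231.  81.] [519. 221.  48.] [536. 245. 108.]
side 285 [402. 285.  88.] [390. 273.  47.] [415. 300. 124.]
side 277 [443. 152.  90.] [432. 142.  48.] [462. 173. 123.]
delta cm [-45.9  -31.46  -0.78] rot [-0.1  0.  56.9] tcp [164.8 654.1 221.7] ft [-0.8 -0.1  0.9] gap 86.8 t 0.15 q [-1.35  0.47 -0.05  1.53  0.02  1.14 -0.08]
```

```bash
python3 -m jog '[{"grip":4.5,"delta_pos":[-5,-3.4,0],"delta_rot":[0,0,7]},{"grip":4.5,"delta_pos":[-9,-6.2,0],"delta_rot":[0,0,14]},{"grip":4.5,"delta_pos":[-13,-9,0],"delta_rot":[0,0,21]},{"grip":4.5,"delta_pos":[-17,-11.6,0],"delta_rot":[0,0,28]},{"grip":4.5,"delta_pos":[-21,-14.4,0],"delta_rot":[0,0,35]},{"grip":4.5,"delta_pos":[-25,-17.1,0],"delta_rot":[0,0,42]},{"grip":4.5,"delta_pos":[-29,-19.9,0],"delta_rot":[0,0,49]},{"grip":4.5,"delta_pos":[-33,-22.6,0],"delta_rot":[0,0,57]}]' && python3 -c "
from h import *
plan(533,237,230,19)"
```

```text
time: 0.95
tcp_pos: [430.5, 353.0, 222.6]
tcp_rot: [-1.834, -2.55, -0.0]
ft_force: [-0.1, 0.6, -0.6]
finger_gap: 45.5
gripper_force: 0.0
delta cm [-14.25   6.03  -0.75] rot [-0.  -0.  -0.4] tcp [430.5 353.  222.6] ft [-0.1  0.6 -0.6] gap 45.5 t 0.95 q [-0.98  0.28  0.27  1.83 -0.09  1.04 -0.35]
```

```bash
python3 -m jog '[{"grip":4.5,"delta_pos":[-4,1.7,-0.2],"delta_rot":[0,0,0]},{"grip":4.5,"delta_pos":[-8,3.4,-0.4],"delta_rot":[0,0,0]},{"grip":4.5,"delta_pos":[-12,5,-0.7],"delta_rot":[0,0,0]},{"grip":4.5,"delta_pos":[-14.2,6,-0.75],"delta_rot":[0,0,0]},{"grip":4.5,"delta_pos":[-14.2,6,-0.75],"delta_rot":[0,0,0]},{"grip":4.5,"delta_pos":[-14.2,6,-0.75],"delta_rot":[0,0,0]},{"grip":4.5,"delta_pos":[-14.2,6,-0.75],"delta_rot":[0,0,0]},{"grip":4.5,"delta_pos":[-14.2,6,-0.75],"delta_rot":[0,0,0]}]'
python3 - <<'E'
from h import *
m=ctrl.camera_model('wrist'); p,d=ctrl.capture('wrist'); np.savez('pics/w1.npz',p=p,d=d)
v,u=np.mgrid[:384,:512]; W=world(m,d.ravel(),u.ravel(),v.ravel()).reshape(384,512,3)
near=(d>0)&(np.hypot(W[...,0]-533,W[...,1]-237)<50)
def box(mask,nm):
    q=W[mask]
    if len(q)<5: print(nm,len(q));return
    (c,s,a)=cv2.minAreaRect(q[:,:2].astype(np.float32)); print(nm,len(q),np.round(c,1),np.round(s,1),round(a,1),'z',np.round(np.median(q[:,2]),1),'mean',np.round(q.mean(0),1))
box(near&(abs(W[...,2]-40)<3),'wood'); box(near&(W[...,2]>103)&(W[...,2]<109),'htop'); box(near&(abs(W[...,2]-46)<2),'collar')
cv2.imwrite('pics/w1.png',p)
plan(533,237,67,19); print(yawof())
E
```

```text
time: 1.75
tcp_pos: [531.3, 241.4, 229.8]
tcp_rot: [-1.823, -2.557, 0.0]
ft_force: [-0.2, 0.7, 0.2]
finger_gap: 44.7
gripper_force: 0.0
wood 2037 [529.8 236.6] [56.1 60.2] 21.3 z 39.3 mean [528.5 240.2  39.4]
htop 483 [529.7 236.7] [16. 24.] 21.3 z 105.1 mean [529.6 237.1 105.1]
collar 297 [529.7 236.6] [25.9 31.9] 22.3 z 45.3 mean [529.3 241.3  45.4]
delta cm [-0.46  0.02 16.29] rot [-0. -0.  0.] tcp [531.4 241.2 229.9] ft [-0.3  0.1  0.6] gap 44.8 t 1.8 q [-0.76  0.32  0.34  1.76 -0.12  1.08 -0.05]
19.01163851917955
```

View pics/w1.png

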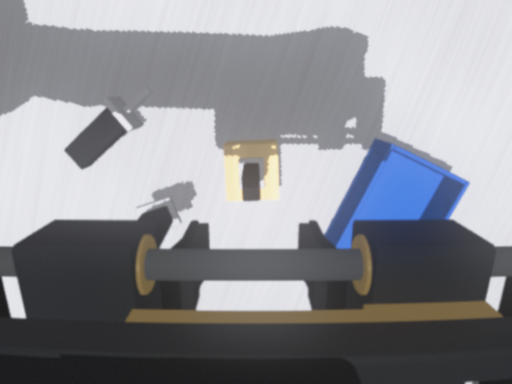

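The block, spoon handle and collar show cleanly at (252,172). They fit a centre of (529.7,236.6) and yaw 21.3°. I'll go to the grasp height.

```bash
python3 -c "
from h import *
plan(529.8,236.6,66,21.3)"
```

```text
delta cm [-0.39 -0.3  16.39] rot [-0.  -0.  -2.3] tcp [531.4 241.2 229.9] ft [-0.3  0.1  0.6] gap 44.8 t 1.8 q [-0.76  0.32  0.34  1.76 -0.12  1.08 -0.05]
```

```bash
python3 -m jog '[{"grip":4.5,"delta_pos":[-0.4,-0.3,3],"delta_rot":[0,0,-2.3]},{"grip":4.5,"delta_pos":[-0.4,-0.3,6],"delta_rot":[0,0,-2.3]},{"grip":4.5,"delta_pos":[-0.4,-0.3,9],"delta_rot":[0,0,-2.3]},{"grip":4.5,"delta_pos":[-0.4,-0.3,12],"delta_rot":[0,0,-2.3]},{"grip":4.5,"delta_pos":[-0.4,-0.3,14],"delta_rot":[0,0,-2.3]},{"grip":4.5,"delta_pos":[-0.4,-0.3,15.5],"delta_rot":[0,0,-2.3]},{"grip":4.5,"delta_pos":[-0.4,-0.3,16.4],"delta_rot":[0,0,-2.3]},{"grip":4.5,"delta_pos":[-0.4,-0.3,16.4],"delta_rot":[0,0,-2.3]}]' && python3 -c "
from h import *
plan(529.8,236.6,66,21.3)"
```

```text
time: 2.6
tcp_pos: [530.2, 235.2, 65.2]
tcp_rot: [-1.775, -2.591, 0.002]
ft_force: [0.3, 0.1, 0.5]
finger_gap: 45.0
gripper_force: 0.0
delta cm [ 0.14  0.02 -0.08] rot [-0.1  0.  -0.1] tcp [530.2 235.2  65.2] ft [0.3 0.1 0.5] gap 45.0 t 2.6 q [-0.7   0.51  0.28  1.92 -0.2   0.74  0.06]
```

```bash
python3 -m jog '[{"grip":4.5,"delta_pos":[0.1,0,0],"delta_rot":[0,0,0]},{"grip":4.5,"delta_pos":[0.1,0,0],"delta_rot":[0,0,0]},{"grip":1.0,"delta_pos":[0.1,0,0],"delta_rot":[0,0,0]},{"grip":1.0,"delta_pos":[0.1,0,0],"delta_rot":[0,0,0]},{"grip":1.0,"delta_pos":[0.1,0,0],"delta_rot":[0,0,0]},{"grip":1.0,"delta_pos":[0.1,0,0],"delta_rot":[0,0,0]},{"grip":1.0,"delta_pos":[0.1,0,0],"delta_rot":[0,0,0]},{"grip":1.0,"delta_pos":[0.1,0,0],"delta_rot":[0,0,0]}]' 50 && python3 -c "
from h import *
plan(529.8,236.6,66,21.3)"
```

```text
time: 3.4
tcp_pos: [530.5, 236.0, 66.1]
tcp_rot: [1.776, 2.591, 0.0]
ft_force: [-0.5, -0.5, 0.2]
finger_gap: 15.7
gripper_force: 50.0
delta cm [ 0.08 -0.04  0.01] rot [ 0.  -0.  -0.1] tcp [530.5 236.   66.1] ft [-0.5 -0.5  0.2] gap 15.7 t 3.4 q [-0.7   0.51  0.28  1.92 -0.2   0.74  0.06]
```

```bash
python3 -m jog '[{"grip":1.0,"delta_pos":[0,0,-2],"delta_rot":[0,0,0]},{"grip":1.0,"delta_pos":[0,0,-5],"delta_rot":[0,0,0]},{"grip":1.0,"delta_pos":[0,0,-9],"delta_rot":[0,0,0]},{"grip":1.0,"delta_pos":[0,0,-13],"delta_rot":[0,0,0]},{"grip":1.0,"delta_pos":[0,0,-16],"delta_rot":[0,0,0]},{"grip":1.0,"delta_pos":[0,0,-16],"delta_rot":[0,0,0]},{"grip":1.0,"delta_pos":[0,0,-16],"delta_rot":[0,0,0]},{"grip":1.0,"delta_pos":[0,0,-16],"delta_rot":[0,0,0]}]' && python3 -c "
from h import *
plan(572-.29*50,-68-.956*50,215,-17)"
```

```text
time: 4.2
tcp_pos: [529.2, 235.6, 224.2]
tcp_rot: [-1.775, -2.59, 0.005]
ft_force: [-0.2, 0.2, -2.3]
finger_gap: 15.5
gripper_force: 50.0
delta cm [-33.79 -10.04   0.97] rot [-0.2  0.1 38.2] tcp [529.2 235.6 224.2] ft [-0.2  0.2 -2.3] gap 15.5 t 4.2 q [-0.76  0.32  0.34  1.78 -0.12  1.07 -0.01]
```

```bash
python3 -m jog '[{"grip":1.0,"delta_pos":[-4,-1.2,0.2],"delta_rot":[0,0,5]},{"grip":1.0,"delta_pos":[-8.5,-2.5,0.3],"delta_rot":[0,0,10]},{"grip":1.0,"delta_pos":[-13,-3.9,0.4],"delta_rot":[0,0,15]},{"grip":1.0,"delta_pos":[-17.5,-5.2,0.5],"delta_rot":[0,0,20]},{"grip":1.0,"delta_pos":[-22,-6.5,0.6],"delta_rot":[0,0,26]},{"grip":1.0,"delta_pos":[-26.5,-7.9,0.8],"delta_rot":[0,0,32]},{"grip":1.0,"delta_pos":[-31,-9.2,0.9],"delta_rot":[0,0,38]},{"grip":1.0,"delta_pos":[-33.8,-10,1],"delta_rot":[0,0,38.2]}]' && python3 -m jog '[{"grip":1.0,"delta_pos":[0,0,0],"delta_rot":[0,0,0]},{"grip":1.0,"delta_pos":[0,0,0],"delta_rot":[0,0,0]},{"grip":1.0,"delta_pos":[0,0,0],"delta_rot":[0,0,0]},{"grip":1.0,"delta_pos":[0,0,0],"delta_rot":[0,0,0]},{"grip":1.0,"delta_pos":[0,0,0],"delta_rot":[0,0,0]},{"grip":1.0,"delta_pos":[0,0,0],"delta_rot":[0,0,0]},{"grip":1.0,"delta_pos":[0,0,0],"delta_rot":[0,0,0]},{"grip":1.0,"delta_pos":[0,0,0],"delta_rot":[0,0,0]}]'
python3 - <<'E'
from h import *
m=ctrl.camera_model('wrist'); print(m['eye'],ctrl.state()['tcp_pos'],yawof(),ctrl.state()['qpos'].round(2)); p,d=ctrl.capture('wrist'); np.savez('pics/w2.npz',p=p,d=d,eye=m['eye'],att=m['attitude'])
v,u=np.mgrid[:384,:512]; W=world(m,d.ravel(),u.ravel(),v.ravel()).reshape(384,512,3)
near=(d>0)&(np.hypot(W[...,0]-572,W[...,1]+68)<60)
def box(mask,nm):
    q=W[mask]
    if len(q)<5: print(nm,len(q));return
    (c,s,a)=cv2.minAreaRect(q[:,:2].astype(np.float32)); print(nm,len(q),np.round(c,1),np.round(s,1),round(a,1),'z',np.round(np.median(q[:,2]),1),'mean',np.round(q.mean(0),1))
box(near&(abs(W[...,2]-72)<3),'cover')
hole=near&(W[...,2]<69)&(W[...,2]>15)
k,l,st,c=cv2.connectedComponentsWithStats(hole.astype(np.uint8))
for i in range(1,k):
    if st[i,4]>15: print(st[i],c[i]); 
r=world(m,None,[0],[0],73)
cv2.imwrite('pics/w2.png',p)
E
```

```text
time: 5.0
tcp_pos: [557.6, -119.6, 214.4]
tcp_rot: [-2.532, -1.86, 0.006]
ft_force: [0.8, 0.9, -1.9]
finger_gap: 16.0
gripper_force: 50.0
time: 5.8
tcp_pos: [559.2, -115.1, 216.1]
tcp_rot: [-2.526, -1.868, -0.0]
ft_force: [0.1, 0.1, -1.8]
finger_gap: 15.4
gripper_force: 50.0
[578.5807117  -50.1044979  377.57527334] [ 559.2307949  -115.13763184  216.09492841] -17.022306485371537 [-0.34  0.34  0.6   1.82 -0.22  1.05  0.05]
cover 4699 [570.8 -69.7] [50.8 76.5] 72.3 z 72.3 mean [571.  -69.1  72.4]
[240  96  24   1  24] [251.5  96. ]
[238 120  27  12 294] [250.8877551  125.93197279]
[ 222  155   59   31 1030] [251.49029126 173.67378641]
```

View pics/w2.png

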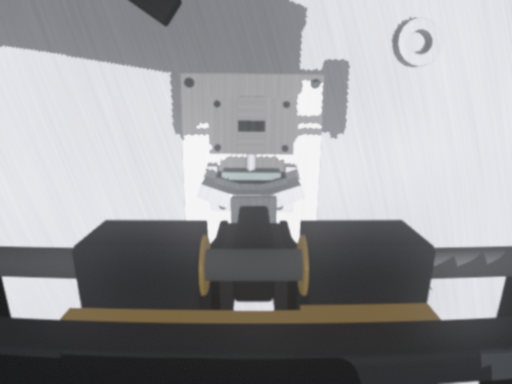

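The wrist view shows the slot at about (251,126), with dark tooth and gap bands inside it. The shoe and drum are below it at about (251,175). Next I'll refine the slot position and read the wheel phase from the depth inside it.

Run:
```python
from h import *
z=np.load('pics/w2.npz'); p,d=z['p'],z['d']; m=ctrl.camera_model('wrist'); m['eye']=z['eye'];m['attitude']=z['att']
v,u=np.mgrid[:384,:512]; W=world(m,d.ravel(),u.ravel(),v.ravel()).reshape(384,512,3)
q=world(m,None,u.ravel(),v.ravel(),72.4).reshape(384,512,3)
hole=np.zeros((384,512),bool); hole[118:135,234:270]=1; hole&=(d>0)&(W[...,2]<69)
print(cv2.minAreaRect(q[hole][:,:2].astype(np.float32)))
yaw=np.radians(-17.3); ex=np.array([np.cos(yaw),np.sin(yaw),0]); ey=np.array([-ex[1],ex[0],0])
# sub-pixel extents from gray
g=cv2.cvtColor(p,cv2.COLOR_BGR2GRAY)
print(g[124:129,232:272:1].mean(0).round().astype(int)); print(g[114:138,244:258].mean(1).round().astype(int))
c=q[hole][:,:2].mean(0); print('c',c)
for r in (122,125,128,130):
    print(r,'z',W[r,238:265,2].round().astype(int),'x',((W[r,238:265]-[*c,0])@ex).round(0).astype(int))
    print('y',((W[r,238:265]-[*c,0])@ey).round(0).astype(int)[::5])
cv2.imwrite('pics/w2c.png',cv2.resize(p[108:200,206:300],(752,736*1)[:2] if 0 else (610,598),interpolation=cv2.INTER_CUBIC))
```

```text
((570.6676025390625, -69.31851196289062), (9.566827774047852, 22.893342971801758), 72.4108657836914)
[165 166 167 166 162 146 120 100  96  95  96  96  96  95  95  93  91  91
  93  95  96  97  96  94  92  91  91  92  93  95  96 101 118 143 162 169
 171 169 168 166]
[168 167 166 164 163 156 135 109  96  93  94  93  94  94  94  96 104 126
 152 164 165 165 164 164]
c [570.46715373 -69.52764456]
122 z [52 51 53 49 52 64 65 64 64 65 62 58 55 56 53 54 54 53 54 57 60 62 64 64
 62 63 63] x [-12 -11 -10  -9  -8  -7  -6  -5  -4  -4  -3  -2  -1   0   1   2   3   4
   5   6   6   7   8   9  10  11  12]
y [2 3 3 2 3 3]
125 z [53 52 50 51 51 65 66 63 65 67 62 59 53 54 54 54 54 54 55 58 59 62 62 63
 63 62 62] x [-12 -11 -10  -9  -8  -7  -6  -5  -4  -4  -3  -2  -1   0   1   2   3   4
   5   6   6   7   8   9  10  11  12]
y [-1  0  0  0  0  0]
128 z [55 52 52 51 52 65 64 64 63 66 61 58 54 53 55 54 54 53 56 58 60 61 63 63
 64 63 62] x [-12 -11 -10  -9  -8  -7  -6  -5  -4  -4  -3  -2  -1   0   1   2   3   4
   5   6   6   7   8   9  10  11  12]
y [-3 -2 -3 -3 -3 -2]
130 z [ 53  53  51  53  51  64  64  66  64  65  62  57  55 378  55  55  54  53
  55  58  60  62  64  65  64  63  62] x [-12 -11 -10  -9  -8  -7  -6  -5  -4  -4  -3  -2  -1   2   1   2   3   4
   5   6   6   7   8   9  10  11  12]
y [-5 -4 -4 -5 -5 -4]
```

View pics/w2c.png

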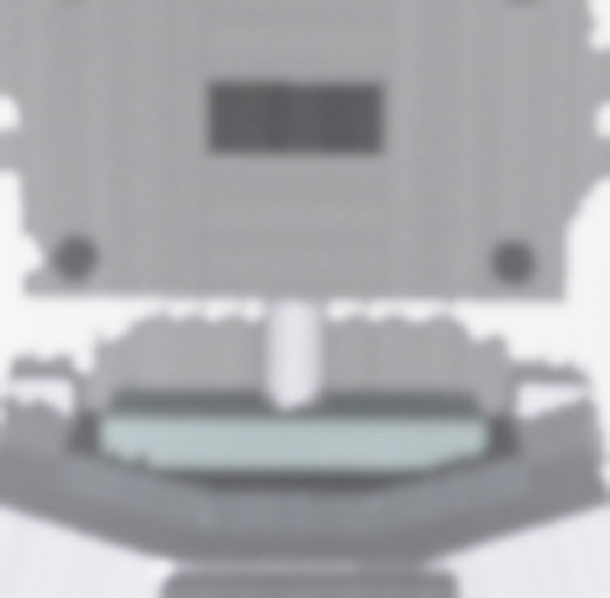

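The teeth show at slot x about -5 and +10.7 mm, so the gap between them is centred near x = +2. The slot centre is (570.6,-69.5) at yaw -17.5°. I'll hover over s = +2.

```bash
cat >> h.py <<'E'
YAW=-17.5; EX=np.array([np.cos(np.radians(YAW)),np.sin(np.radians(YAW))]); EY=np.array([-EX[1],EX[0]]); SL=np.array([570.6,-69.5])
def slot(s,dep,off=0.):
    """plan: blade at slot x=s, y=off, tip dep mm below the cover's face"""
    p=SL+s*EX+(off-0.9)*EY; plan(*p,73-dep+54.1,YAW)
    c=ctrl.state(); r=c['tcp_pos'][:2]-SL; print('now s %.1f y %.1f dep %.1f | F along slot %.1f across %.1f up %.1f'%(r@EX,r@EY+.9,73+54.1-c['tcp_pos'][2],c['ft_force'][:2]@EX,c['ft_force'][:2]@EY,c['ft_force'][2]))
E
python3 -c "
from h import *
slot(2,-17)"
```

```text
delta cm [ 4.62 -0.05  7.2 ] rot [ 0.  -0.   0.5] tcp [ 559.2 -115.2  216.1] ft [-0.3 -0.4 -1.2] gap 15.8 t 5.85 q [-0.34  0.34  0.6   1.82 -0.22  1.05  0.05]
now s 2.9 y -46.2 dep -89.0 | F along slot -0.1 across -0.5 up -1.2
```

```bash
python3 -m jog '[{"grip":1.0,"delta_pos":[1.5,0,1],"delta_rot":[0,0,0.5]},{"grip":1.0,"delta_pos":[3,0,2.5],"delta_rot":[0,0,0.5]},{"grip":1.0,"delta_pos":[4.6,-0.05,4],"delta_rot":[0,0,0.5]},{"grip":1.0,"delta_pos":[4.6,-0.05,5.5],"delta_rot":[0,0,0.5]},{"grip":1.0,"delta_pos":[4.6,-0.05,6.7],"delta_rot":[0,0,0.5]},{"grip":1.0,"delta_pos":[4.6,-0.05,7.2],"delta_rot":[0,0,0.5]},{"grip":1.0,"delta_pos":[4.6,-0.05,7.2],"delta_rot":[0,0,0.5]},{"grip":1.0,"delta_pos":[4.6,-0.05,7.2],"delta_rot":[0,0,0.5]}]'
python3 - <<'E'
from h import *
slot(2,0)
o=[]
for n,(x,y,w,h) in dict(scene=(215,140,90,90),side=(215,150,90,90)).items():
    p,d=ctrl.capture(n); o.append(cv2.resize(p[y:y+h,x:x+w],(400,400),interpolation=cv2.INTER_CUBIC))
cv2.imwrite('pics/hov.png',np.hstack(o))
E
```

```text
time: 6.65
tcp_pos: [572.4, -72.1, 144.4]
tcp_rot: [2.535, 1.855, 0.001]
ft_force: [0.9, -0.5, -2.3]
finger_gap: 15.4
gripper_force: 50.0
delta cm [ 0.1  -0.05  1.73] rot [ 0.   0.  -0.1] tcp [572.4 -72.1 144.4] ft [ 0.9 -0.5 -2.3] gap 15.4 t 6.65 q [-0.37  0.43  0.55  1.88 -0.28  0.91  0.01]
now s 2.5 y -1.0 dep -17.3 | F along slot 1.0 across -0.1 up -2.3
```

View pics/hov.png

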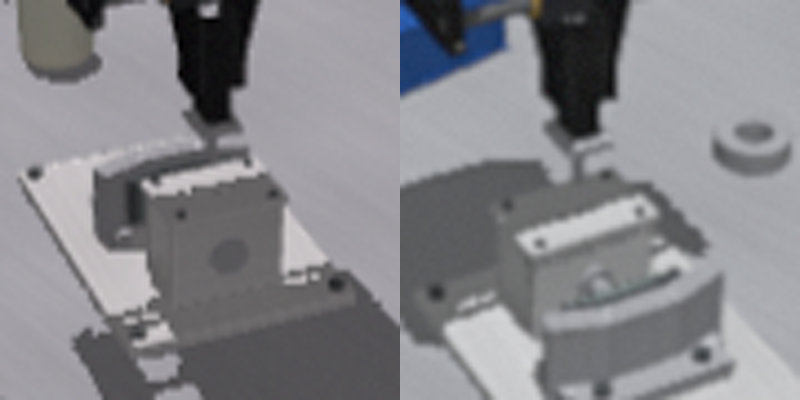

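Both views show the blade hanging just above the cover, over the slot region, tilted by nothing visible. I'll descend in small steps and watch the force.

```bash
python3 -m jog '[{"grip":1.0,"delta_pos":[0.1,-0.05,0.3],"delta_rot":[0,0,0]},{"grip":1.0,"delta_pos":[0.1,-0.05,0.8],"delta_rot":[0,0,0]},{"grip":1.0,"delta_pos":[0.1,-0.05,1.2],"delta_rot":[0,0,0]},{"grip":1.0,"delta_pos":[0.1,-0.05,1.5],"delta_rot":[0,0,0]},{"grip":1.0,"delta_pos":[0.1,-0.05,1.7],"delta_rot":[0,0,0]},{"grip":1.0,"delta_pos":[0.1,-0.05,1.8],"delta_rot":[0,0,0]},{"grip":1.0,"delta_pos":[0.1,-0.05,1.9],"delta_rot":[0,0,0]},{"grip":1.0,"delta_pos":[0.1,-0.05,1.9],"delta_rot":[0,0,0]}]' && python3 -c "
from h import *
slot(2,5)"
```

```text
time: 7.55
tcp_pos: [572.0, -70.1, 124.9]
tcp_rot: [-2.534, -1.857, 0.0]
ft_force: [0.3, -0.2, -1.8]
finger_gap: 15.7
gripper_force: 50.0
delta cm [-0.08  0.05  0.28] rot [-0. -0. -0.] tcp [572.  -70.1 124.9] ft [ 0.3 -0.2 -1.8] gap 15.7 t 7.55 q [-0.36  0.45  0.54  1.9  -0.3   0.87  0.02]
now s 1.5 y 0.8 dep 2.2 | F along slot 0.3 across -0.1 up -1.8
```

```bash
python3 -m jog '[{"grip":1.0,"delta_pos":[-0.05,0.05,0.1],"delta_rot":[0,0,0]},{"grip":1.0,"delta_pos":[-0.05,0.05,0.2],"delta_rot":[0,0,0]},{"grip":1.0,"delta_pos":[-0.05,0.05,0.3],"delta_rot":[0,0,0]},{"grip":1.0,"delta_pos":[-0.05,0.05,0.4],"delta_rot":[0,0,0]},{"grip":1.0,"delta_pos":[-0.05,0.05,0.5],"delta_rot":[0,0,0]},{"grip":1.0,"delta_pos":[-0.05,0.05,0.6],"delta_rot":[0,0,0]},{"grip":1.0,"delta_pos":[-0.05,0.05,0.65],"delta_rot":[0,0,0]},{"grip":1.0,"delta_pos":[-0.05,0.05,0.65],"delta_rot":[0,0,0]}]' && python3 -c "
from h import *
slot(2,13.5)"
```

```text
time: 8.35
tcp_pos: [572.3, -70.7, 118.4]
tcp_rot: [-2.534, -1.857, 0.0]
ft_force: [0.1, 0.2, -1.2]
finger_gap: 15.6
gripper_force: 50.0
delta cm [-0.03  0.01  0.48] rot [-0.  0. -0.] tcp [572.3 -70.7 118.4] ft [ 0.1  0.2 -1.2] gap 15.6 t 8.35 q [-0.36  0.46  0.54  1.9  -0.3   0.86  0.03]
now s 1.9 y 0.3 dep 8.7 | F along slot 0.1 across 0.2 up -1.2
```

```bash
python3 -m jog '[{"grip":1.0,"delta_pos":[0,0,0.1],"delta_rot":[0,0,0]},{"grip":1.0,"delta_pos":[0,0,0.2],"delta_rot":[0,0,0]},{"grip":1.0,"delta_pos":[0,0,0.3],"delta_rot":[0,0,0]},{"grip":1.0,"delta_pos":[0,0,0.4],"delta_rot":[0,0,0]},{"grip":1.0,"delta_pos":[0,0,0.5],"delta_rot":[0,0,0]},{"grip":1.0,"delta_pos":[0,0,0.5],"delta_rot":[0,0,0]},{"grip":1.0,"delta_pos":[0,0,0.5],"delta_rot":[0,0,0]},{"grip":1.0,"delta_pos":[0,0,0.5],"delta_rot":[0,0,0]}]' && python3 -c "
from h import *
slot(8,13.8)"
```

```text
time: 9.15
tcp_pos: [572.4, -70.7, 113.5]
tcp_rot: [-2.534, -1.857, -0.0]
ft_force: [-0.3, 0.4, -1.4]
finger_gap: 15.8
gripper_force: 50.0
delta cm [-0.03  0.6   0.02] rot [ 0. -0. -0.] tcp [572.4 -70.7 113.5] ft [-0.3  0.4 -1.4] gap 15.8 t 9.15 q [-0.35  0.47  0.53  1.9  -0.31  0.85  0.03]
now s 2.0 y 0.3 dep 13.6 | F along slot -0.4 across 0.3 up -1.4
```

```bash
python3 -m jog '[{"grip":1.0,"delta_pos":[0,0.1,0],"delta_rot":[0,0,0]},{"grip":1.0,"delta_pos":[0,0.2,0],"delta_rot":[0,0,0]},{"grip":1.0,"delta_pos":[0,0.3,0],"delta_rot":[0,0,0]},{"grip":1.0,"delta_pos":[0,0.4,0],"delta_rot":[0,0,0]},{"grip":1.0,"delta_pos":[0,0.5,0],"delta_rot":[0,0,0]},{"grip":1.0,"delta_pos":[0,0.6,0],"delta_rot":[0,0,0]},{"grip":1.0,"delta_pos":[0,0.6,0],"delta_rot":[0,0,0]},{"grip":1.0,"delta_pos":[0,0.6,0],"delta_rot":[0,0,0]}]' && python3 -c "
from h import *
slot(8,13.8)"
```

```text
time: 9.95
tcp_pos: [576.9, -72.1, 112.9]
tcp_rot: [-2.532, -1.856, 0.003]
ft_force: [-4.5, 1.8, -0.1]
finger_gap: 15.9
gripper_force: 50.0
delta cm [-0.03  0.12 -0.04] rot [-0.2  0.  -0. ] tcp [576.9 -72.1 112.9] ft [-4.5  1.8 -0.1] gap 15.9 t 9.95 q [-0.35  0.48  0.53  1.89 -0.31  0.86  0.04]
now s 6.8 y 0.3 dep 14.2 | F along slot -4.8 across 0.4 up -0.1
```

```bash
python3 -m jog '[{"grip":1.0,"delta_pos":[0,0.05,0],"delta_rot":[0,0,0]},{"grip":1.0,"delta_pos":[0,0.1,0],"delta_rot":[0,0,0]},{"grip":1.0,"delta_pos":[0,0.15,0],"delta_rot":[0,0,0]},{"grip":1.0,"delta_pos":[0,0.2,0],"delta_rot":[0,0,0]},{"grip":1.0,"delta_pos":[0,0.25,0],"delta_rot":[0,0,0]},{"grip":1.0,"delta_pos":[0,0.25,0],"delta_rot":[0,0,0]},{"grip":1.0,"delta_pos":[0,0.25,0],"delta_rot":[0,0,0]},{"grip":1.0,"delta_pos":[0,0.25,0],"delta_rot":[0,0,0]}]' && python3 -c "
from h import *
slot(7,-3)"
```

```text
time: 10.75
tcp_pos: [578.9, -72.8, 112.6]
tcp_rot: [-2.532, -1.855, 0.004]
ft_force: [-4.4, 2.2, -2.6]
finger_gap: 16.0
gripper_force: 50.0
delta cm [-0.03 -0.19 -1.75] rot [-0.2  0.  -0. ] tcp [578.9 -72.8 112.6] ft [-4.4  2.2 -2.6] gap 16.0 t 10.75 q [-0.34  0.48  0.53  1.89 -0.31  0.86  0.04]
now s 8.9 y 0.3 dep 14.5 | F along slot -4.9 across 0.8 up -2.6
```

```bash
python3 -m jog '[{"grip":1.0,"delta_pos":[0,-0.3,0],"delta_rot":[0,0,0]},{"grip":1.0,"delta_pos":[0,-0.35,-0.4],"delta_rot":[0,0,0]},{"grip":1.0,"delta_pos":[0,-0.35,-0.8],"delta_rot":[0,0,0]},{"grip":1.0,"delta_pos":[0,-0.35,-1.15],"delta_rot":[0,0,0]},{"grip":1.0,"delta_pos":[0,-0.75,-1.15],"delta_rot":[0,0,0]},{"grip":1.0,"delta_pos":[0,-1.2,-1.15],"delta_rot":[0,0,0]},{"grip":1.0,"delta_pos":[0,-1.65,-1.15],"delta_rot":[0,0,0]},{"grip":1.0,"delta_pos":[0,-1.65,-1.15],"delta_rot":[0,0,0]}]' && python3 -c "
from h import *
slot(-6.7,13.8)"
```

```text
time: 11.55
tcp_pos: [563.7, -67.9, 124.8]
tcp_rot: [-2.533, -1.856, 0.001]
ft_force: [-0.2, -0.6, -1.3]
finger_gap: 15.6
gripper_force: 50.0
delta cm [-0.04  0.03  1.15] rot [-0.1 -0.  -0. ] tcp [563.7 -67.9 124.8] ft [-0.2 -0.6 -1.3] gap 15.6 t 11.55 q [-0.37  0.44  0.54  1.92 -0.29  0.87  0.02]
now s -7.0 y 0.4 dep 2.3 | F along slot 0.0 across -0.6 up -1.3
```

```bash
python3 -m jog '[{"grip":1.0,"delta_pos":[-0.03,0.02,0.25],"delta_rot":[0,0,0]},{"grip":1.0,"delta_pos":[-0.03,0.02,0.5],"delta_rot":[0,0,0]},{"grip":1.0,"delta_pos":[-0.03,0.02,0.7],"delta_rot":[0,0,0]},{"grip":1.0,"delta_pos":[-0.03,0.02,0.9],"delta_rot":[0,0,0]},{"grip":1.0,"delta_pos":[-0.03,0.02,1.05],"delta_rot":[0,0,0]},{"grip":1.0,"delta_pos":[-0.03,0.02,1.15],"delta_rot":[0,0,0]},{"grip":1.0,"delta_pos":[-0.03,0.02,1.15],"delta_rot":[0,0,0]},{"grip":1.0,"delta_pos":[-0.03,0.02,1.15],"delta_rot":[0,0,0]}]' && python3 -c "
from h import *
slot(0,13.8)"
```

```text
time: 12.35
tcp_pos: [564.9, -68.6, 113.5]
tcp_rot: [2.534, 1.857, 0.0]
ft_force: [0.3, -0.6, -1.5]
finger_gap: 15.5
gripper_force: 50.0
delta cm [0.   0.57 0.02] rot [ 0. -0. -0.] tcp [564.9 -68.6 113.5] ft [ 0.3 -0.6 -1.5] gap 15.5 t 12.35 q [-0.36  0.46  0.53  1.92 -0.3   0.84  0.03]
now s -5.7 y -0.0 dep 13.6 | F along slot 0.5 across -0.5 up -1.5
```

```bash
python3 -m jog '[{"grip":1.0,"delta_pos":[0,0.1,0],"delta_rot":[0,0,0]},{"grip":1.0,"delta_pos":[0,0.2,0],"delta_rot":[0,0,0]},{"grip":1.0,"delta_pos":[0,0.3,0],"delta_rot":[0,0,0]},{"grip":1.0,"delta_pos":[0,0.4,0],"delta_rot":[0,0,0]},{"grip":1.0,"delta_pos":[0,0.5,0],"delta_rot":[0,0,0]},{"grip":1.0,"delta_pos":[0,0.6,0],"delta_rot":[0,0,0]},{"grip":1.0,"delta_pos":[0,0.65,0],"delta_rot":[0,0,0]},{"grip":1.0,"delta_pos":[0,0.65,0],"delta_rot":[0,0,0]}]' && python3 -c "
from h import *
slot(4,13.8)"
```

```text
time: 13.15
tcp_pos: [569.8, -70.2, 113.3]
tcp_rot: [-2.532, -1.855, 0.003]
ft_force: [-4.8, 1.6, 2.0]
finger_gap: 15.5
gripper_force: 50.0
delta cm [ 0.    0.45 -0.01] rot [-0.2 -0.  -0. ] tcp [569.8 -70.2 113.3] ft [-4.8  1.6  2. ] gap 15.5 t 13.15 q [-0.35  0.47  0.53  1.91 -0.31  0.85  0.03]
now s -0.5 y -0.0 dep 13.8 | F along slot -5.1 across 0.1 up 2.0
```

```bash
cat > ok.py <<'E'
from h import *
import sys
f=ctrl.state()['ft_force'][:2]@EX; print('F along',round(f,1)); sys.exit(f<-6.5)
E
python3 -m jog '[{"grip":1.0,"delta_pos":[0,0.05,0],"delta_rot":[0,0,0]},{"grip":1.0,"delta_pos":[0,0.1,0],"delta_rot":[0,0,0]},{"grip":1.0,"delta_pos":[0,0.15,0],"delta_rot":[0,0,0]},{"grip":1.0,"delta_pos":[0,0.2,0],"delta_rot":[0,0,0]},{"grip":1.0,"delta_pos":[0,0.2,0],"delta_rot":[0,0,0]},{"grip":1.0,"delta_pos":[0,0.2,0],"delta_rot":[0,0,0]},{"grip":1.0,"delta_pos":[0,0.2,0],"delta_rot":[0,0,0]},{"grip":1.0,"delta_pos":[0,0.2,0],"delta_rot":[0,0,0]}]' >/dev/null && python3 ok.py && python3 -m jog '[{"grip":1.0,"delta_pos":[0,0.05,0],"delta_rot":[0,0,0]},{"grip":1.0,"delta_pos":[0,0.1,0],"delta_rot":[0,0,0]},{"grip":1.0,"delta_pos":[0,0.15,0],"delta_rot":[0,0,0]},{"grip":1.0,"delta_pos":[0,0.2,0],"delta_rot":[0,0,0]},{"grip":1.0,"delta_pos":[0,0.2,0],"delta_rot":[0,0,0]},{"grip":1.0,"delta_pos":[0,0.2,0],"delta_rot":[0,0,0]},{"grip":1.0,"delta_pos":[0,0.2,0],"delta_rot":[0,0,0]},{"grip":1.0,"delta_pos":[0,0.2,0],"delta_rot":[0,0,0]}]' > /dev/null; python3 -c "
from h import *
slot(7,13.8)"
```

```text
F along -4.6
delta cm [-0.    0.48 -0.01] rot [-0.1  0.  -0. ] tcp [572.4 -71.  113.2] ft [-4.2  1.8  0.1] gap 15.5 t 13.95 q [-0.35  0.47  0.53  1.9  -0.31  0.85  0.03]
now s 2.2 y 0.0 dep 13.9 | F along slot -4.6 across 0.4 up 0.1False
```

```bash
sed -i 's/sys.exit(f<-6.5)/sys.exit(int(f<-6.5))/' ok.py
python3 -m jog '[{"grip":1.0,"delta_pos":[0,0.05,0],"delta_rot":[0,0,0]},{"grip":1.0,"delta_pos":[0,0.1,0],"delta_rot":[0,0,0]},{"grip":1.0,"delta_pos":[0,0.15,0],"delta_rot":[0,0,0]},{"grip":1.0,"delta_pos":[0,0.2,0],"delta_rot":[0,0,0]},{"grip":1.0,"delta_pos":[0,0.2,0],"delta_rot":[0,0,0]},{"grip":1.0,"delta_pos":[0,0.2,0],"delta_rot":[0,0,0]},{"grip":1.0,"delta_pos":[0,0.2,0],"delta_rot":[0,0,0]},{"grip":1.0,"delta_pos":[0,0.2,0],"delta_rot":[0,0,0]}]' >/dev/null && python3 ok.py && python3 -m jog '[{"grip":1.0,"delta_pos":[0,0.05,0],"delta_rot":[0,0,0]},{"grip":1.0,"delta_pos":[0,0.1,0],"delta_rot":[0,0,0]},{"grip":1.0,"delta_pos":[0,0.15,0],"delta_rot":[0,0,0]},{"grip":1.0,"delta_pos":[0,0.2,0],"delta_rot":[0,0,0]},{"grip":1.0,"delta_pos":[0,0.2,0],"delta_rot":[0,0,0]},{"grip":1.0,"delta_pos":[0,0.2,0],"delta_rot":[0,0,0]},{"grip":1.0,"delta_pos":[0,0.2,0],"delta_rot":[0,0,0]},{"grip":1.0,"delta_pos":[0,0.2,0],"delta_rot":[0,0,0]}]' > /dev/null; python3 -c "
from h import *
slot(8.5,13.8)"
```

```text
F along -5.7
delta cm [ 0.    0.3  -0.06] rot [-0.2  0.  -0. ] tcp [575.6 -72.  112.7] ft [-6.1  1.5 -2.7] gap 15.7 t 15.55 q [-0.35  0.47  0.53  1.9  -0.31  0.86  0.04]
now s 5.5 y -0.0 dep 14.4 | F along slot -6.3 across -0.4 up -2.7
```

```bash
python3 -m jog '[{"grip":1.0,"delta_pos":[0,0.05,0],"delta_rot":[0,0,0]},{"grip":1.0,"delta_pos":[0,0.1,0],"delta_rot":[0,0,0]},{"grip":1.0,"delta_pos":[0,0.15,0],"delta_rot":[0,0,0]},{"grip":1.0,"delta_pos":[0,0.15,0],"delta_rot":[0,0,0]},{"grip":1.0,"delta_pos":[0,0.15,0],"delta_rot":[0,0,0]},{"grip":1.0,"delta_pos":[0,0.15,0],"delta_rot":[0,0,0]},{"grip":1.0,"delta_pos":[0,0.15,0],"delta_rot":[0,0,0]},{"grip":1.0,"delta_pos":[0,0.15,0],"delta_rot":[0,0,0]}]' >/dev/null && python3 -c "
from h import *
slot(8.5,13.8)"
```

```text
delta cm [ 0.    0.15 -0.06] rot [-0.2  0.  -0. ] tcp [577.  -72.5 112.7] ft [-4.8  2.3 -2.8] gap 15.7 t 16.35 q [-0.35  0.48  0.53  1.89 -0.31  0.86  0.04]
now s 7.0 y -0.0 dep 14.4 | F along slot -5.3 across 0.7 up -2.8
```

```bash
python3 -m jog '[{"grip":1.0,"delta_pos":[0,0.05,0],"delta_rot":[0,0,0]},{"grip":1.0,"delta_pos":[0,0.1,0],"delta_rot":[0,0,0]},{"grip":1.0,"delta_pos":[0,0.15,0],"delta_rot":[0,0,0]},{"grip":1.0,"delta_pos":[0,0.18,0],"delta_rot":[0,0,0]},{"grip":1.0,"delta_pos":[0,0.18,0],"delta_rot":[0,0,0]},{"grip":1.0,"delta_pos":[0,0.18,0],"delta_rot":[0,0,0]},{"grip":1.0,"delta_pos":[0,0.18,0],"delta_rot":[0,0,0]},{"grip":1.0,"delta_pos":[0,0.18,0],"delta_rot":[0,0,0]}]' >/dev/null && python3 ok.py && python3 -m jog '[{"grip":1.0,"delta_pos":[0,-0.3,0],"delta_rot":[0,0,0]},{"grip":1.0,"delta_pos":[0,-0.35,-0.4],"delta_rot":[0,0,0]},{"grip":1.0,"delta_pos":[0,-0.35,-0.8],"delta_rot":[0,0,0]},{"grip":1.0,"delta_pos":[0,-0.35,-1.15],"delta_rot":[0,0,0]},{"grip":1.0,"delta_pos":[0,-0.75,-1.15],"delta_rot":[0,0,0]},{"grip":1.0,"delta_pos":[0,-1.2,-1.15],"delta_rot":[0,0,0]},{"grip":1.0,"delta_pos":[0,-1.65,-1.15],"delta_rot":[0,0,0]},{"grip":1.0,"delta_pos":[0,-1.65,-1.15],"delta_rot":[0,0,0]}]' >/dev/null; python3 -c "
from h import *
slot(-6.5,13.8)"
```

```text
F along -5.0
delta cm [0.   0.1  1.15] rot [-0.1 -0.  -0. ] tcp [563.2 -68.1 124.8] ft [-0.2 -0.8 -2. ] gap 15.8 t 17.95 q [-0.37  0.44  0.54  1.92 -0.29  0.86  0.02]
now s -7.5 y -0.0 dep 2.3 | F along slot 0.1 across -0.8 up -2.0
```

```bash
python3 -m jog '[{"grip":1.0,"delta_pos":[0,0.1,0.25],"delta_rot":[0,0,0]},{"grip":1.0,"delta_pos":[0,0.1,0.5],"delta_rot":[0,0,0]},{"grip":1.0,"delta_pos":[0,0.1,0.7],"delta_rot":[0,0,0]},{"grip":1.0,"delta_pos":[0,0.1,0.9],"delta_rot":[0,0,0]},{"grip":1.0,"delta_pos":[0,0.1,1.05],"delta_rot":[0,0,0]},{"grip":1.0,"delta_pos":[0,0.1,1.15],"delta_rot":[0,0,0]},{"grip":1.0,"delta_pos":[0,0.1,1.15],"delta_rot":[0,0,0]},{"grip":1.0,"delta_pos":[0,0.1,1.15],"delta_rot":[0,0,0]}]' >/dev/null; python3 -c "
from h import *
slot(-4,13.8)"; python3 ok.py && python3 -m jog '[{"grip":1.0,"delta_pos":[0,0.1,0],"delta_rot":[0,0,0]},{"grip":1.0,"delta_pos":[0,0.15,0],"delta_rot":[0,0,0]},{"grip":1.0,"delta_pos":[0,0.2,0],"delta_rot":[0,0,0]},{"grip":1.0,"delta_pos":[0,0.25,0],"delta_rot":[0,0,0]},{"grip":1.0,"delta_pos":[0,0.3,0],"delta_rot":[0,0,0]},{"grip":1.0,"delta_pos":[0,0.3,0],"delta_rot":[0,0,0]},{"grip":1.0,"delta_pos":[0,0.3,0],"delta_rot":[0,0,0]},{"grip":1.0,"delta_pos":[0,0.3,0],"delta_rot":[0,0,0]}]' > /dev/null;  python3 -c "
from h import *
slot(-1,13.8)"
```

```text
delta cm [0.   0.14 0.02] rot [ 0. -0. -0.] tcp [565.1 -68.8 113.5] ft [-0.3 -0.1 -1.7] gap 16.0 t 18.75 q [-0.36  0.46  0.53  1.92 -0.31  0.84  0.03]
now s -5.4 y -0.0 dep 13.6 | F along slot -0.3 across -0.2 up -1.7
F along -0.3
delta cm [ 0.    0.3  -0.01] rot [-0.2 -0.  -0. ] tcp [566.5 -69.2 113.2] ft [-5.2  2.2  2.6] gap 15.7 t 19.55 q [-0.36  0.46  0.53  1.92 -0.31  0.85  0.03]
now s -4.0 y -0.0 dep 13.9 | F along slot -5.6 across 0.5 up 2.6
```

Still free; I'll continue in 1.5 mm guarded steps.

```bash
python3 -m jog '[{"grip":1.0,"delta_pos":[0,0.05,0],"delta_rot":[0,0,0]},{"grip":1.0,"delta_pos":[0,0.1,0],"delta_rot":[0,0,0]},{"grip":1.0,"delta_pos":[0,0.15,0],"delta_rot":[0,0,0]},{"grip":1.0,"delta_pos":[0,0.15,0],"delta_rot":[0,0,0]},{"grip":1.0,"delta_pos":[0,0.15,0],"delta_rot":[0,0,0]},{"grip":1.0,"delta_pos":[0,0.15,0],"delta_rot":[0,0,0]},{"grip":1.0,"delta_pos":[0,0.15,0],"delta_rot":[0,0,0]},{"grip":1.0,"delta_pos":[0,0.15,0],"delta_rot":[0,0,0]}]' >/dev/null && python3 ok.py && python3 -m jog '[{"grip":1.0,"delta_pos":[0,0.05,0],"delta_rot":[0,0,0]},{"grip":1.0,"delta_pos":[0,0.1,0],"delta_rot":[0,0,0]},{"grip":1.0,"delta_pos":[0,0.15,0],"delta_rot":[0,0,0]},{"grip":1.0,"delta_pos":[0,0.15,0],"delta_rot":[0,0,0]},{"grip":1.0,"delta_pos":[0,0.15,0],"delta_rot":[0,0,0]},{"grip":1.0,"delta_pos":[0,0.15,0],"delta_rot":[0,0,0]},{"grip":1.0,"delta_pos":[0,0.15,0],"delta_rot":[0,0,0]},{"grip":1.0,"delta_pos":[0,0.15,0],"delta_rot":[0,0,0]}]' > /dev/null; python3 ok.py && python3 -m jog '[{"grip":1.0,"delta_pos":[0,0.05,0],"delta_rot":[0,0,0]},{"grip":1.0,"delta_pos":[0,0.1,0],"delta_rot":[0,0,0]},{"grip":1.0,"delta_pos":[0,0.15,0],"delta_rot":[0,0,0]},{"grip":1.0,"delta_pos":[0,0.15,0],"delta_rot":[0,0,0]},{"grip":1.0,"delta_pos":[0,0.15,0],"delta_rot":[0,0,0]},{"grip":1.0,"delta_pos":[0,0.15,0],"delta_rot":[0,0,0]},{"grip":1.0,"delta_pos":[0,0.15,0],"delta_rot":[0,0,0]},{"grip":1.0,"delta_pos":[0,0.15,0],"delta_rot":[0,0,0]}]' > /dev/null; python3 -c "
from h import *
slot(7,13.8)"
```

```text
F along -8.6
F along -8.6
delta cm [ 0.    1.06 -0.03] rot [-0.3 -0.  -0. ] tcp [566.9 -69.3 113.1] ft [-8.   3.3  3.8] gap 15.7 t 20.35 q [-0.35  0.46  0.53  1.91 -0.31  0.85  0.03]
now s -3.6 y -0.0 dep 14.0 | F along slot -8.6 across 0.7 up 3.8
```

```bash
python3 -m jog '[{"grip":1.0,"delta_pos":[0,0.02,0],"delta_rot":[0,0,0]},{"grip":1.0,"delta_pos":[0,0.04,0],"delta_rot":[0,0,0]},{"grip":1.0,"delta_pos":[0,0.06,0],"delta_rot":[0,0,0]},{"grip":1.0,"delta_pos":[0,0.06,0],"delta_rot":[0,0,0]},{"grip":1.0,"delta_pos":[0,0.06,0],"delta_rot":[0,0,0]},{"grip":1.0,"delta_pos":[0,0.06,0],"delta_rot":[0,0,0]},{"grip":1.0,"delta_pos":[0,0.06,0],"delta_rot":[0,0,0]},{"grip":1.0,"delta_pos":[0,0.06,0],"delta_rot":[0,0,0]}]' >/dev/null; python3 -c "
from h import *
slot(7,13.8)"
```

```text
delta cm [ 0.    1.04 -0.04] rot [-0.4 -0.  -0. ] tcp [567.  -69.3 113. ] ft [-8.6  2.9  4.5] gap 15.8 t 21.15 q [-0.35  0.46  0.53  1.91 -0.31  0.85  0.03]
now s -3.4 y -0.0 dep 14.1 | F along slot -9.1 across 0.2 up 4.5
```

```bash
python3 -m jog '[{"grip":1.0,"delta_pos":[0,0.02,0],"delta_rot":[0,0,0]},{"grip":1.0,"delta_pos":[0,0.04,0],"delta_rot":[0,0,0]},{"grip":1.0,"delta_pos":[0,0.05,0],"delta_rot":[0,0,0]},{"grip":1.0,"delta_pos":[0,0.05,0],"delta_rot":[0,0,0]},{"grip":1.0,"delta_pos":[0,0.05,0],"delta_rot":[0,0,0]},{"grip":1.0,"delta_pos":[0,0.05,0],"delta_rot":[0,0,0]},{"grip":1.0,"delta_pos":[0,0.05,0],"delta_rot":[0,0,0]},{"grip":1.0,"delta_pos":[0,0.05,0],"delta_rot":[0,0,0]}]' >/dev/null
python3 - <<'E'
from h import *
slot(7,13.8)
p,d=ctrl.capture('wrist'); m=ctrl.camera_model('wrist')
slot(7,13.8)
p2,_=ctrl.capture('side'); 
cv2.imwrite('pics/bear.png',np.hstack([cv2.resize(p[100:240,180:330],(420,392)),cv2.resize(p2[180:275,230:320],(371,392),interpolation=cv2.INTER_CUBIC)]))
E
```

```text
delta cm [ 0.    1.03 -0.04] rot [-0.5 -0.  -0. ] tcp [567.2 -69.4 112.9] ft [-8.9  2.3  5.1] gap 15.7 t 21.95 q [-0.35  0.46  0.53  1.91 -0.31  0.86  0.03]
now s -3.3 y -0.0 dep 14.2 | F along slot -9.2 across -0.5 up 5.1
delta cm [-0.    1.03 -0.04] rot [-0.5 -0.  -0. ] tcp [567.2 -69.4 113. ] ft [-8.5  2.4  5.4] gap 15.8 t 22.0 q [-0.35  0.46  0.53  1.91 -0.31  0.86  0.03]
now s -3.3 y 0.0 dep 14.1 | F along slot -8.8 across -0.2 up 5.4
```

View pics/bear.png

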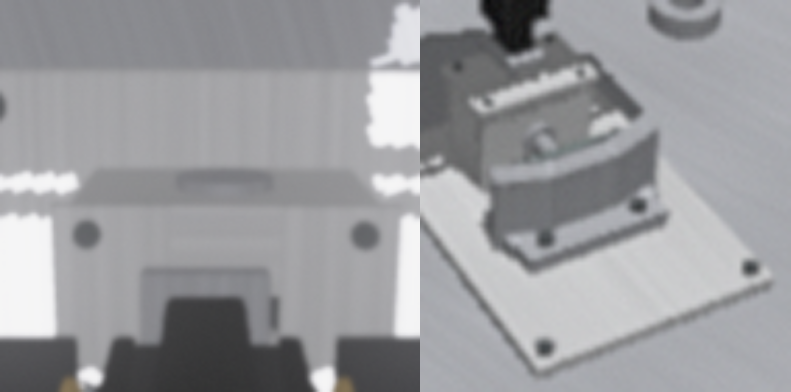

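The left view is the cover seen past the gripper, with the collar and blade over the slot. The right view shows the shoe up against the drum with no visible gap. The push is about 9 N, so I'll add a little more to land around 10–11 N.

```bash
python3 -m jog '[{"grip":1.0,"delta_pos":[0,0.02,0],"delta_rot":[0,0,0]},{"grip":1.0,"delta_pos":[0,0.04,0],"delta_rot":[0,0,0]},{"grip":1.0,"delta_pos":[0,0.06,0],"delta_rot":[0,0,0]},{"grip":1.0,"delta_pos":[0,0.06,0],"delta_rot":[0,0,0]},{"grip":1.0,"delta_pos":[0,0.06,0],"delta_rot":[0,0,0]},{"grip":1.0,"delta_pos":[0,0.06,0],"delta_rot":[0,0,0]},{"grip":1.0,"delta_pos":[0,0.06,0],"delta_rot":[0,0,0]},{"grip":1.0,"delta_pos":[0,0.06,0],"delta_rot":[0,0,0]}]' >/dev/null
python3 - <<'E'
from h import *
slot(7,13.8)
print(ctrl.state()['torque'])
E
```

```text
delta cm [ 0.    1.01 -0.05] rot [-0.5 -0.  -0. ] tcp [567.3 -69.4 112.9] ft [-9.3  2.9  5. ] gap 15.7 t 22.85 q [-0.35  0.46  0.53  1.91 -0.31  0.86  0.03]
now s -3.1 y 0.0 dep 14.2 | F along slot -9.7 across -0.1 up 5.0
[0.72480433 2.71196834 0.04882475]
```

```bash
python3 -m jog '[{"grip":1.0,"delta_pos":[0,0.02,0],"delta_rot":[0,0,0]},{"grip":1.0,"delta_pos":[0,0.04,0],"delta_rot":[0,0,0]},{"grip":1.0,"delta_pos":[0,0.05,0],"delta_rot":[0,0,0]},{"grip":1.0,"delta_pos":[0,0.05,0],"delta_rot":[0,0,0]},{"grip":1.0,"delta_pos":[0,0.05,0],"delta_rot":[0,0,0]},{"grip":1.0,"delta_pos":[0,0.05,0],"delta_rot":[0,0,0]},{"grip":1.0,"delta_pos":[0,0.05,0],"delta_rot":[0,0,0]},{"grip":1.0,"delta_pos":[0,0.05,0],"delta_rot":[0,0,0]}]' >/dev/null
python3 - <<'E'
from h import *
slot(-6,13.8)
E
```

```text
delta cm [ 0.   -0.3  -0.05] rot [-0.6 -0.  -0. ] tcp [567.5 -69.5 112.8] ft [-10.1   2.5   6.3] gap 15.6 t 23.65 q [-0.35  0.47  0.53  1.91 -0.31  0.86  0.03]
now s -3.0 y -0.0 dep 14.3 | F along slot -10.3 across -0.6 up 6.3
```

```bash
python3 -m jog '[{"grip":1.0,"delta_pos":[0,-0.4,0],"delta_rot":[0,0,0]},{"grip":1.0,"delta_pos":[0,-0.7,0],"delta_rot":[0,0,0]},{"grip":1.0,"delta_pos":[0,-0.7,0],"delta_rot":[0,0,0]},{"grip":1.0,"delta_pos":[0,-0.7,-0.5],"delta_rot":[0,0,0]},{"grip":1.0,"delta_pos":[0,-0.7,-1],"delta_rot":[0,0,0]},{"grip":1.0,"delta_pos":[0,-0.7,-1.5],"delta_rot":[0,0,0]},{"grip":1.0,"delta_pos":[0,-0.7,-2.5],"delta_rot":[0,0,0]},{"grip":1.0,"delta_pos":[0,-0.7,-3.5],"delta_rot":[0,0,0]}]' && python3 -m jog '[{"grip":1.0,"delta_pos":[0,0,-2],"delta_rot":[0,0,0]},{"grip":1.0,"delta_pos":[0,0,-4.5],"delta_rot":[0,0,0]},{"grip":1.0,"delta_pos":[0,0,-7],"delta_rot":[0,0,0]},{"grip":1.0,"delta_pos":[-2,0,-7],"delta_rot":[0,0,0]},{"grip":1.0,"delta_pos":[-4.6,0,-7],"delta_rot":[0,0,0]},{"grip":1.0,"delta_pos":[-4.6,0,-7],"delta_rot":[0,0,0]},{"grip":1.0,"delta_pos":[-4.6,0,-7],"delta_rot":[0,0,0]},{"grip":1.0,"delta_pos":[-4.6,0,-7],"delta_rot":[0,0,0]}]'
python3 - <<'E'
from h import *
m=ctrl.camera_model('wrist'); p,d=ctrl.capture('wrist'); np.savez('pics/w3.npz',p=p,d=d,eye=m['eye'],att=m['attitude'])
b=cv2.imread('pics/w2.png')
cv2.imwrite('pics/w3.png',np.hstack([cv2.resize(x[105:205,200:300],(400,400),interpolation=cv2.INTER_CUBIC) for x in (b,p)]))
plan(530.3,235.8,220,21.3)
E
```

```text
time: 24.45
tcp_pos: [565.0, -68.7, 149.5]
tcp_rot: [2.534, 1.856, 0.001]
ft_force: [-0.2, 0.0, -1.9]
finger_gap: 15.7
gripper_force: 50.0
time: 25.25
tcp_pos: [551.3, -111.5, 218.7]
tcp_rot: [-2.533, -1.858, -0.001]
ft_force: [0.1, 0.6, -2.0]
finger_gap: 15.7
gripper_force: 50.0
delta cm [ 32.49 -12.41  -0.12] rot [  0.   -0.  -38.7] tcp [ 551.3 -111.3  218.6] ft [-0.8 -0.2 -1.3] gap 15.5 t 25.3 q [-0.35  0.32  0.61  1.84 -0.21  1.05  0.03]
```

View pics/w3.png

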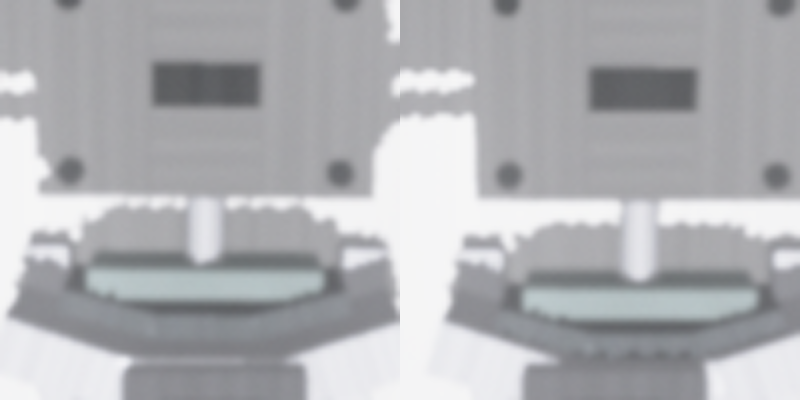

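On the right (after), the dark gap between lining and drum has closed compared with the left (before), so the shoe is out against the drum. Next is the return to the block.

```bash
python3 -m jog '[{"grip":1.0,"delta_pos":[4,-1.5,-0.1],"delta_rot":[0,0,-5]},{"grip":1.0,"delta_pos":[8.5,-3.2,-0.1],"delta_rot":[0,0,-10]},{"grip":1.0,"delta_pos":[13,-5,-0.1],"delta_rot":[0,0,-15]},{"grip":1.0,"delta_pos":[17.5,-6.7,-0.1],"delta_rot":[0,0,-20]},{"grip":1.0,"delta_pos":[22,-8.4,-0.1],"delta_rot":[0,0,-26]},{"grip":1.0,"delta_pos":[26.5,-10.1,-0.1],"delta_rot":[0,0,-32]},{"grip":1.0,"delta_pos":[30,-11.5,-0.1],"delta_rot":[0,0,-38]},{"grip":1.0,"delta_pos":[32.5,-12.4,-0.1],"delta_rot":[0,0,-38.7]}]' >/dev/null&& python3 -m jog '[{"grip":1.0,"delta_pos":[0,0,1],"delta_rot":[0,0,0]},{"grip":1.0,"delta_pos":[0,0,3],"delta_rot":[0,0,0]},{"grip":1.0,"delta_pos":[0,0,5],"delta_rot":[0,0,0]},{"grip":1.0,"delta_pos":[0,0,7],"delta_rot":[0,0,0]},{"grip":1.0,"delta_pos":[0,0,9],"delta_rot":[0,0,0]},{"grip":1.0,"delta_pos":[0,0,10],"delta_rot":[0,0,0]},{"grip":1.0,"delta_pos":[0,0,10],"delta_rot":[0,0,0]},{"grip":1.0,"delta_pos":[0,0,10],"delta_rot":[0,0,0]}]' && python3 -c "
from h import *
plan(530.3,235.8,67,21.3)"
```

```text
time: 26.9
tcp_pos: [531.1, 234.9, 120.0]
tcp_rot: [1.776, 2.591, 0.001]
ft_force: [-0.0, -0.0, -1.0]
finger_gap: 15.5
gripper_force: 50.0
delta cm [ 0.12 -0.05  5.3 ] rot [ 0.   0.  -0.1] tcp [531.1 234.9 120. ] ft [-0. -0. -1.] gap 15.5 t 26.9 q [-0.73  0.44  0.31  1.88 -0.17  0.85  0.04]
```

```bash
python3 -m jog '[{"grip":1.0,"delta_pos":[0.1,-0.05,0.7],"delta_rot":[0,0,0]},{"grip":1.0,"delta_pos":[0.1,-0.05,1.5],"delta_rot":[0,0,0]},{"grip":1.0,"delta_pos":[0.1,-0.05,2.2],"delta_rot":[0,0,0]},{"grip":1.0,"delta_pos":[0.1,-0.05,3],"delta_rot":[0,0,0]},{"grip":1.0,"delta_pos":[0.1,-0.05,3.8],"delta_rot":[0,0,0]},{"grip":1.0,"delta_pos":[0.1,-0.05,4.5],"delta_rot":[0,0,0]},{"grip":1.0,"delta_pos":[0.1,-0.05,4.9],"delta_rot":[0,0,0]},{"grip":1.0,"delta_pos":[0.1,-0.05,4.9],"delta_rot":[0,0,0]}]' && python3 -c "
from h import *
plan(530.3,235.8,66,21.3)"
```

```text
time: 27.7
tcp_pos: [529.4, 235.3, 69.7]
tcp_rot: [-1.775, -2.591, 0.002]
ft_force: [0.4, 0.7, -1.0]
finger_gap: 15.7
gripper_force: 50.0
delta cm [0.01 0.1  0.37] rot [-0.1  0.  -0.1] tcp [529.4 235.3  69.7] ft [ 0.4  0.7 -1. ] gap 15.7 t 27.7 q [-0.71  0.5   0.29  1.92 -0.2   0.75  0.06]
```

```bash
python3 -m jog '[{"grip":1.0,"delta_pos":[0,0.05,0.1],"delta_rot":[0,0,0]},{"grip":1.0,"delta_pos":[0,0.05,0.2],"delta_rot":[0,0,0]},{"grip":1.0,"delta_pos":[0,0.05,0.25],"delta_rot":[0,0,0]},{"grip":1.0,"delta_pos":[0,0.05,0.3],"delta_rot":[0,0,0]},{"grip":1.0,"delta_pos":[0,0.05,0.35],"delta_rot":[0,0,0]},{"grip":1.0,"delta_pos":[0,0.05,0.35],"delta_rot":[0,0,0]},{"grip":1.0,"delta_pos":[0,0.05,0.35],"delta_rot":[0,0,0]},{"grip":1.0,"delta_pos":[0,0.05,0.35],"delta_rot":[0,0,0]}]' && python3 -c "
from h import *
plan(530.3,235.8,66,21.3)"
```

```text
time: 28.5
tcp_pos: [530.3, 235.7, 67.1]
tcp_rot: [-1.776, -2.592, -0.0]
ft_force: [0.2, 1.1, -1.8]
finger_gap: 15.5
gripper_force: 50.0
delta cm [0.01 0.   0.11] rot [ 0.  -0.  -0.1] tcp [530.3 235.7  67.1] ft [ 0.2  1.1 -1.8] gap 15.5 t 28.5 q [-0.71  0.51  0.29  1.92 -0.21  0.75  0.07]
```

```bash
python3 -m jog '[{"grip":1.0,"delta_pos":[0,0,0.05],"delta_rot":[0,0,0]},{"grip":1.0,"delta_pos":[0,0,0.1],"delta_rot":[0,0,0]},{"grip":1.0,"delta_pos":[0,0,0.15],"delta_rot":[0,0,0]},{"grip":1.0,"delta_pos":[0,0,0.15],"delta_rot":[0,0,0]},{"grip":1.0,"delta_pos":[0,0,0.15],"delta_rot":[0,0,0]},{"grip":1.0,"delta_pos":[0,0,0.15],"delta_rot":[0,0,0]},{"grip":1.0,"delta_pos":[0,0,0.15],"delta_rot":[0,0,0]},{"grip":1.0,"delta_pos":[0,0,0.15],"delta_rot":[0,0,0]}]' && python3 -c "
from h import *
plan(530.3,235.8,66,21.3)"
```

```text
time: 29.3
tcp_pos: [530.3, 235.7, 66.1]
tcp_rot: [-1.776, -2.591, -0.0]
ft_force: [-2.0, -0.1, 5.4]
finger_gap: 15.8
gripper_force: 50.0
delta cm [ 0.01 -0.    0.01] rot [ 0.  -0.  -0.1] tcp [530.3 235.7  66.1] ft [-2.  -0.1  5.4] gap 15.8 t 29.3 q [-0.71  0.51  0.29  1.92 -0.21  0.74  0.07]
```

Seated: 5.4 N upward at the same TCP height as when it was gripped. I'll release gently and then rise.

```bash
python3 -m jog '[{"grip":2.0,"delta_pos":[0,0,-0.05],"delta_rot":[0,0,0]},{"grip":2.5,"delta_pos":[0,0,-0.05],"delta_rot":[0,0,0]},{"grip":3.0,"delta_pos":[0,0,-0.05],"delta_rot":[0,0,0]},{"grip":4.0,"delta_pos":[0,0,-0.05],"delta_rot":[0,0,0]},{"grip":4.5,"delta_pos":[0,0,-0.05],"delta_rot":[0,0,0]},{"grip":4.5,"delta_pos":[0,0,-0.05],"delta_rot":[0,0,0]},{"grip":4.5,"delta_pos":[0,0,-0.05],"delta_rot":[0,0,0]},{"grip":4.5,"delta_pos":[0,0,-0.05],"delta_rot":[0,0,0]}]' && python3 -m jog '[{"grip":4.5,"delta_pos":[0,0,-1],"delta_rot":[0,0,0]},{"grip":4.5,"delta_pos":[0,0,-3],"delta_rot":[0,0,0]},{"grip":4.5,"delta_pos":[0,0,-6],"delta_rot":[0,0,0]},{"grip":4.5,"delta_pos":[0,0,-10],"delta_rot":[0,0,0]},{"grip":4.5,"delta_pos":[0,0,-14],"delta_rot":[0,0,0]},{"grip":4.5,"delta_pos":[0,0,-16],"delta_rot":[0,0,0]},{"grip":4.5,"delta_pos":[0,0,-16],"delta_rot":[0,0,0]},{"grip":4.5,"delta_pos":[0,0,-16],"delta_rot":[0,0,0]}]'
python3 - <<'E'
from h import *
m=ctrl.camera_model('wrist'); p,d=ctrl.capture('wrist')
v,u=np.mgrid[:384,:512]; W=world(m,d.ravel(),u.ravel(),v.ravel()).reshape(384,512,3)
near=(d>0)&(np.hypot(W[...,0]-530,W[...,1]-237)<40)
for n,k in dict(wood=abs(W[...,2]-40)<3,htop=(W[...,2]>102)&(W[...,2]<112),collar=abs(W[...,2]-46)<2).items():
    q=W[near&k]; c,s,a=cv2.minAreaRect(q[:,:2].astype(np.float32)); print(n,len(q),np.round(c,1),np.round(s,1),round(a,1),np.median(q[:,2]).round(1))
E
```

```text
time: 30.1
tcp_pos: [530.3, 235.8, 66.0]
tcp_rot: [-1.776, -2.592, -0.0]
ft_force: [0.1, 0.2, -0.0]
finger_gap: 44.7
gripper_force: 0.0
time: 30.9
tcp_pos: [530.0, 235.6, 226.2]
tcp_rot: [-1.776, -2.591, -0.001]
ft_force: [0.7, -0.0, -0.0]
finger_gap: 45.0
gripper_force: 0.0
wood 2071 [529.7 236.7] [56.  60.1] 21.5 39.3
htop 510 [529.5 236.6] [15.4 23.7] 21.3 105.2
collar 306 [529.  236.7] [25.7 31. ] 21.3 45.2
```

```bash
python3 -c "
from rig import ctrl
print(ctrl.sign_off())"
```

```text
the job is handed in; nothing more can be done
None
```

I pushed the star wheel round until the shoe bore on the drum at about 10.3 N, then stood the spoon back in its block, let go, and handed the job in at about 31 s; the verdict was not shown.

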